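# Dried limes into the storage jar

## Robot

A 6-joint arm with a two-finger parallel gripper is mounted at the origin on the work surface. World frame = base frame: x ahead of the robot, y to its left, z up, the work surface at z = 0. Lengths are in m, angles in rad, forces in N, time in s.
With the tool pointing down it reaches from about 0.35 to 0.775 m from the base axis. Payload 5.5 kg.
Tool frame: the origin (TCP) lies midway between the tips of the shut fingers; the grasp point (between the pads) lies 19 mm behind it; z points along the fingers, y is the line along which they close (so a half turn about z gives the same grasp; the last joint's range is limited). The gripper opens to 85 mm and grips with 20 to 120 N. Pads are 22 mm wide; open, the fingers measure 114 mm over their backs; the gripper's body (76 mm by 85 mm) begins 54 mm behind the grasp point. The pads swing forward as they close: fully open they stand 13 mm farther back than shut.
Start: joints at [1.196, 0.313, 0.046, 1.304, 0, 1.431], TCP at [0.134, 0.559, 0.231] pointing down, gripper open.
Joint ranges: [-2.76, 2.76], [-0.86, 1.69], [-1.03, 1.26], [-2.2, 2.34], [-1.47, 1.5], [-3.14, 3.14]. Speed limits (rad/s): [2.57, 2.57, 3.14, 3.14, 3.14, 3.14].

## Interface

Orientations are given as a unit quaternion [w, x, y, z].
In Python, from workcell import telemetry, imaging, env gives the robot as it stands. The module is installed in compiled form; this text tells all that it offers.
- The arm moves only by the tool step_arm, never from a script. Its argument "moves" is a list of rows, each a list of 3 entries, a list of its own where there are three numbers: the shift along the tool's x, y, z in mm, then the turn, a rotation vector about the tool's x, y, z in rad, then the finger opening in mm, from 0 to 85.4. A call has 1 to 8 rows; each row is the pose to reach, as a shift and turn from the pose commanded when the call began, along the tool's axes at that moment; what a row does not reach only later rows make up. A row lasts 1/12 s, in which the tool goes at most 41.7 mm and 7.16 degrees, less where a joint would pass 70% of its speed; a pose out of reach is approached as far as the arm can. A call with a gripper value outside its range is refused whole. The fingers move at their own pace and stop on an object; "grip_force" is the grip in N (left out, the last holds). Time passes only in rows, so rows that repeat a pose let the fingers close. It gives the time, the measured TCP pose, the force, the opening and the grip force at its end, in the units of the state.
- telemetry.get_state(): the state, without advancing time (a new reading comes with each control period).
- imaging.read_camera(name): name is "scene" or "top" or "wrist"; returns the picture (480x640x3 uint8, red, green, blue); there is no depth.
- imaging.camera_params(name): a dict with "camera_matrix" (3x3 intrinsics, pixels), "pose" (4x4, takes a point from camera to world coordinates). Camera axes: x right, y up, looking along -z (the intrinsics and any distortion apply to the point x, -y, -z); pixel columns grow to the right and rows downward; lengths in m; the calibration is good to about 2 mm. The wrist camera is an equidistant fisheye: a pixel r from the principal point sees the ray r / f radians off the axis. A picture is of the moment at which its call begins: read the wrist's pose just before it. camera_params takes no time and is no camera call; for the wrist camera it gives the pose at the moment of the call.
- env.hand_in(): hands the job in; it is judged then, once.
The state is a dict: "clock": time; "joint_pos": joint angles; "qvel": joint speeds; "tau": joint torques, N m; "tcp_pos": TCP position; "orientation": TCP orientation; "wrist_force": force on the tool from outside, world axes, zero at the start; "ft_torque": the same for the moment, N m; "finger_gap": finger opening in m; "grip_force": force on a finger pad.
Only numpy, scipy, OpenCV 4.12 (cv2) and the standard library are available. Lean on these libraries where they do the work, as an engineer would, in place of code of your own. Each camera call takes 0.05 s, during which the arm holds its last target. There are 200 camera calls.

## Task

At the tea corner of a small cafe kitchen, put the two dried limes, one after the other, through the neck of the narrow-necked glass jar so that both lie inside it. Leave the jar standing upright in its place, and leave the nutmeg (the smaller brown ball) where it lies.

Things in the scene. Friction and masses are not known exactly. Their poses are not given: they have to be found in the camera images.
- jar: Narrow-necked open glass jar, 0.8 kg, loose. Origin at the centre of its underside, z up along its axis. Body 124 mm across up to 92 mm, shoulder to 122 mm, upright neck 73 mm across outside, 64 mm inside, up to the rim at 150 mm with a thin steel ring (81 mm over all). Inner floor at 6 mm. Not the other glass jar, which has no neck (116 mm across, 110 mm tall).
- lime_a: One of two alike dried limes: a hard, brown, slightly angular ball, 38 mm across and 38 mm tall, about 16 g, standing loose on a small flat foot on the counter, stem nub up. Origin at its centre, 19 mm above the counter; z up. Turned about z it looks and grips the same, so its yaw does not matter.
- lime_b: One of two alike dried limes: a hard, brown, slightly angular ball, 38 mm across and 38 mm tall, about 16 g, standing loose on a small flat foot on the counter, stem nub up. Origin at its centre, 19 mm above the counter; z up. Turned about z it looks and grips the same, so its yaw does not matter.
- nutmeg: A whole nutmeg, not to be moved: a brown ball clearly smaller than the limes, 24 mm across and 22 mm tall, loose on the counter. Origin at its centre, 11 mm above the counter.

How it is judged:
On the way, in this order (a step that is already met when the one before it is completed fails the run):
1. one dried lime is inside the narrow-necked jar (((horizontal distance between lime_a and jar below 0.056 m and z of lime_a in the frame of jar between 0 and 0.1 m) or (horizontal distance between lime_b and jar below 0.056 m and z of lime_b in the frame of jar between 0 and 0.1 m))), for 0.2 s.
2. both dried limes are inside the narrow-necked jar (horizontal distance between each of lime_a, lime_b and jar below 0.056 m and z of lime_a in the frame of jar between 0 and 0.1 m and z of lime_b in the frame of jar between 0 and 0.1 m), for 0.2 s.
At the end, for the whole second after the job is handed in: Both dried limes lie, released, inside the body of the narrow-necked jar (centres within 56 mm of its axis, 0 to 100 mm above its underside); the jar stands upright (tilt under 0.15 rad) within 50 mm of where it began; the nutmeg is within 30 mm of where it began (all of step 2 and angle between jar's own z axis and vertical below 0.15 rad and distance of jar from where it was at the start of the episode below 0.05 m and distance of nutmeg from where it was at the start of the episode below 0.03 m); the robot touches nothing.
It fails at once if the jar is tipped by more than 0.35 rad (angle between jar's own z axis and vertical above 0.35 rad).
It fails at once if the nutmeg is moved by more than 30 mm (distance of nutmeg from where it was at the start of the episode above 0.03 m).
It also fails if it takes over 58 s, if anything falls off the work surface, if the arm or the gripper's body presses on something with over 40 N, if the wrist force passes 120 N, or if a joint passes its speed limit or range.

## Working session

There is one attempt and no reset: what is moved stays moved. The work goes in short steps, Python scripts to look and compute and a tool call to move; the robot and the scene stay as the last step left them, time stands still between calls to the robot, and variables do not carry over. Pictures are saved under pics/ and viewed, at most 10 in all, crops included, and the job is handed in when it is done.

Besides the shell and the picture viewer there is one more tool, called after ">>>" as name([rows], argument=value, ...), one row to a line, values as JSON. step_arm: Moves the arm, as the interface text tells. Its arguments: {"type":"object","properties":{"moves":{"type":"array"},"grip_force":{"type":"number"}},"required":["moves"]}

```bash
mkdir -p pics; python3 - <<'E'
from workcell import telemetry, imaging
import cv2
s=telemetry.get_state();print({k:s[k] for k in('clock','tcp_pos','orientation','finger_gap')})
for n in('scene','top'):
    cv2.imwrite(f'pics/{n}0.png',imaging.read_camera(n)[:,:,::-1]);p=imaging.camera_params(n);print(n,p)
E
```

```text
{'clock': 0.0, 'tcp_pos': array([0.13360652, 0.55871591, 0.23038907]), 'orientation': array([-2.36669104e-04,  1.17160085e-01,  9.93112599e-01, -9.08297717e-04]), 'finger_gap': 0.08521164386829136}
scene {'camera_matrix': array([[553.54225943,   0.        , 315.03650428],
       [  0.        , 553.54225943, 248.5918867 ],
       [  0.        ,   0.        ,   1.        ]]), 'pose': array([[ 0.73145464, -0.37992129,  0.56624547,  1.09740877],
       [ 0.68162478,  0.43054105, -0.59162663, -0.57506555],
       [-0.01902036,  0.81871498,  0.57388501,  0.5733062 ],
       [ 0.        ,  0.        ,  0.        ,  1.        ]])}
top {'camera_matrix': array([[525.23640401,   0.        , 321.0948756 ],
       [  0.        , 525.23640401, 248.38657079],
       [  0.        ,   0.        ,   1.        ]]), 'pose': array([[ 0.022955  ,  0.98273233, -0.18360347,  0.41314118],
       [-0.9997263 ,  0.02173481, -0.00865574, -0.01086228],
       [-0.00451569,  0.18375191,  0.98296228,  0.82800863],
       [ 0.        ,  0.        ,  0.        ,  1.        ]])}
```

View pics/scene0.png

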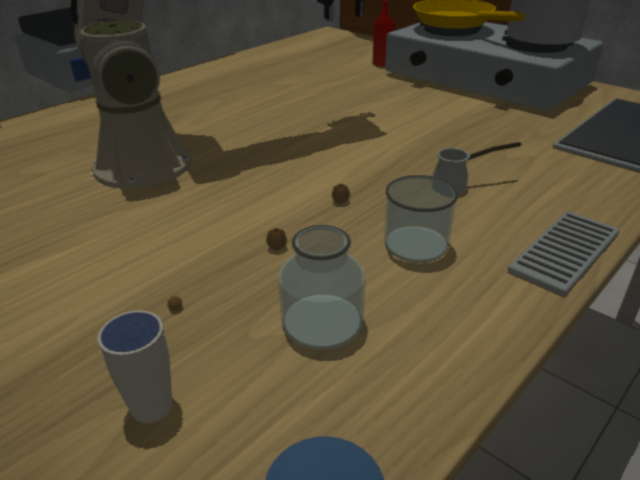

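View pics/top0.png

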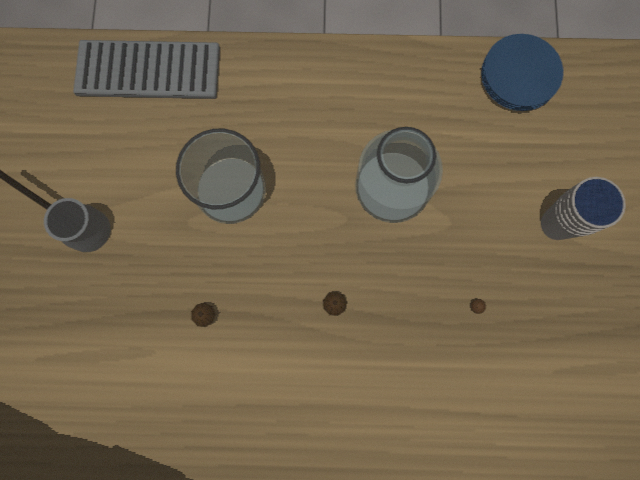

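The scene view shows limes at (341,193) and (277,239), the nutmeg at (175,303), and the necked jar's rim at (321,242). In the top view the limes are at (204,314) and (335,303), the nutmeg at (478,306), and the rim centre at (406,155).

```bash
cat > h.py <<'E'
import numpy as np
from workcell import imaging, telemetry
from scipy.spatial.transform import Rotation as R
def onplane(n,px,z):
    p=imaging.camera_params(n);K,T=p['camera_matrix'],p['pose']
    d=np.linalg.solve(K,[px[0],px[1],1.])*[1,-1,-1];d=T[:3,:3]@d
    return (T[:3,3]+d*(z-T[2,3])/d[2])
def totool(v):
    s=telemetry.get_state();q=np.array(s['orientation'])
    return R.from_quat(q[[1,2,3,0]]).inv().apply(np.array(v)-s['tcp_pos'])*1000
E
python3 - <<'E'
from h import *
np.set_printoptions(precision=4,suppress=True)
for nm,z,t,s in(('limeL',.019,(204,314),(341,193)),('limeM',.019,(335,303),(277,239)),('nut',.011,(478,306),(175,303)),('rim',.15,(406,155),(321,242)),('other',.11,(218.5,169),(420.5,193))):
    a,b=onplane('top',t,z),onplane('scene',s,z);print(nm,a,b,np.hypot(*a[:2]))
s=telemetry.get_state();q=s['orientation'];print(R.from_quat(np.r_[q[1:],q[0]]).as_matrix(),totool([.3,.2,.26]))
p=imaging.camera_params('wrist');print(p)
E
```

```text
limeL [0.458  0.1733 0.019 ] [0.4558 0.1754 0.019 ] 0.48970762172915894
limeM [ 0.4794 -0.0271  0.019 ] [ 0.4789 -0.0269  0.019 ] 0.4801209842198726
nut [ 0.4804 -0.2487  0.011 ] [ 0.4793 -0.2488  0.011 ] 0.5409281306982302
rim [ 0.6713 -0.1172  0.15  ] [ 0.6752 -0.1219  0.15  ] 0.6813975999751066
other [0.6597 0.145  0.11  ] [0.6624 0.1403 0.11  ] 0.6754221163428166
[[-0.9726  0.2327 -0.0006]
 [ 0.2327  0.9726 -0.0016]
 [ 0.0002 -0.0017 -1.    ]] [-245.301  -310.2721  -29.0703]
{'camera_matrix': array([[371.6483,   0.    , 320.7925],
       [  0.    , 371.6483, 237.846 ],
       [  0.    ,   0.    ,   1.    ]]), 'pose': array([[ 0.2325, -0.9298, -0.2852,  0.062 ],
       [ 0.9726,  0.2218,  0.0696,  0.5772],
       [-0.0015, -0.2936,  0.9559,  0.3727],
       [ 0.    ,  0.    ,  0.    ,  1.    ]])}
```

>>> step_arm([
  [[-40,-30,5],[0,0,0],80],
  [[-80,-60,10],[0,0,0],80],
  [[-120,-89,20],[0,0,0],80],
  [[-150,-111,30],[0,0,0],80],
  [[-180,-133,40],[0,0,0],80],
  [[-210,-155,50],[0,0,0],80],
  [[-240,-178,60],[0,0,0],80],
  [[-270,-200,65],[0,0,0],80],
], grip_force=25)

```text
clock: 0.77
tcp_pos: [0.3439, 0.3071, 0.1667]
orientation: [-0.001, 0.117, 0.993, -0.0]
wrist_force: [0.0, 0.6, -0.5]
finger_gap: 0.0797
grip_force: 0.0
```

```bash
python3 -c "
from h import *
print(totool([.457,.174,.11]))"
```

```text
[-140.98476309 -103.17757818   56.69929416]
```

>>> step_arm([
  [[-30,-22,12],[0,0,0],80],
  [[-60,-44,24],[0,0,0],80],
  [[-90,-66,36],[0,0,0],80],
  [[-115,-85,48],[0,0,0],80],
  [[-130,-96,55],[0,0,0],80],
  [[-134,-99,55],[0,0,0],80],
  [[-134,-99,55],[0,0,0],80],
  [[-134,-99,55],[0,0,0],80],
])

```text
clock: 1.43
tcp_pos: [0.4506, 0.1819, 0.1129]
orientation: [-0.0, 0.117, 0.993, 0.0]
wrist_force: [1.0, 0.2, 0.2]
finger_gap: 0.0799
grip_force: 0.0
```

```bash
python3 - <<'E'
from h import *
import cv2
print(totool([.457,.174,.019]))
p=imaging.camera_params('wrist');im=imaging.read_camera('wrist');cv2.imwrite('pics/w1.png',im[:,:,::-1])
T=p['pose'];K=p['camera_matrix']
def proj(P):
    c=T[:3,:3].T@(np.array(P)-T[:3,3]);c=c*[1,-1,-1];r=np.hypot(c[0],c[1]);th=np.arctan2(r,c[2])
    return K[:2,2]+K[0,0]*th*c[:2]/r
print(proj([.457,.174,.019]),proj([.467,.174,.019]),proj([.457,.184,.019]))
E
```

```text
[-8.16815808 -6.22779083 93.90158862]
[309.91846956 251.46769712] [313.47177677 264.94751689] [324.38501211 248.18977382]
```

View pics/w1.png

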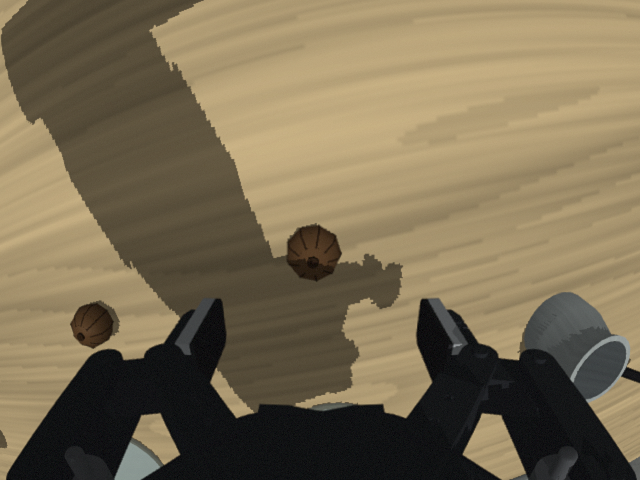

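The lime is at (314,253), about 3 mm from the predicted (310,251), so I put it at (0.4585, 0.176).

```bash
python3 -c "
from h import *
s=telemetry.get_state();print(s['clock'],s['tcp_pos'],totool([.4585,.176,.003]))"
```

```text
1.4833 [0.45049877 0.18237039 0.11316407] [ -9.30192851  -4.38053588 110.1590184 ]
```

>>> step_arm([
  [[-9,-4,20],[0,0,0],70],
  [[-9,-4,45],[0,0,0],70],
  [[-9,-4,65],[0,0,0],70],
  [[-9,-4,65],[0,0,0],70],
  [[-9,-4,65],[0,0,0],70],
  [[-9,-4,65],[0,0,0],70],
])

```text
clock: 1.98
tcp_pos: [0.4592, 0.1767, 0.0492]
orientation: [0.001, 0.116, 0.993, 0.0]
wrist_force: [0.9, 0.9, 1.0]
finger_gap: 0.0701
grip_force: 0.0
```

```bash
python3 -c "
from h import *
s=telemetry.get_state();print(s['clock'],s['tcp_pos'],totool([.4585,.176,.003]))"
```

```text
1.9833 [0.45915381 0.17670443 0.0491698 ] [ 0.52872931 -0.87160042 46.16854474]
```

>>> step_arm([
  [[0,-1,20],[0,0,0],70],
  [[0,-1,38],[0,0,0],70],
  [[0,-1,45],[0,0,0],70],
  [[0,-1,45],[0,0,0],60],
  [[0,-1,45],[0,0,0],30],
  [[0,-1,45],[0,0,0],30],
  [[0,-1,45],[0,0,0],30],
  [[0,-1,45],[0,0,0],30],
], grip_force=25)

```text
clock: 2.65
tcp_pos: [0.4598, 0.1751, 0.0044]
orientation: [0.001, 0.117, 0.993, 0.001]
wrist_force: [-1.1, 0.1, 5.8]
finger_gap: 0.0359
grip_force: 24.7
```

>>> step_arm([
  [[0,0,0],[0,0,0],30],
  [[0,0,0],[0,0,0],30],
  [[0,0,-10],[0,0,0],30],
  [[0,0,-30],[0,0,0],30],
  [[0,0,-60],[0,0,0],30],
  [[0,0,-60],[0,0,0],30],
])

```text
clock: 3.15
tcp_pos: [0.4622, 0.1755, 0.0684]
orientation: [0.004, 0.117, 0.993, 0.001]
wrist_force: [0.5, -0.4, 0.4]
finger_gap: 0.0358
grip_force: 25.1
```

```bash
python3 - <<'E'
from h import *
import cv2
s=telemetry.get_state();print(s['clock'],s['tcp_pos'],totool([.673,-.1195,.235]))
im=imaging.read_camera('wrist');cv2.imwrite('pics/w2.png',im[:,:,::-1])
E
```

```text
3.15 [0.46217645 0.17549489 0.06841068] [-274.8754282  -237.30071944 -165.38568809]
```

View pics/w2.png

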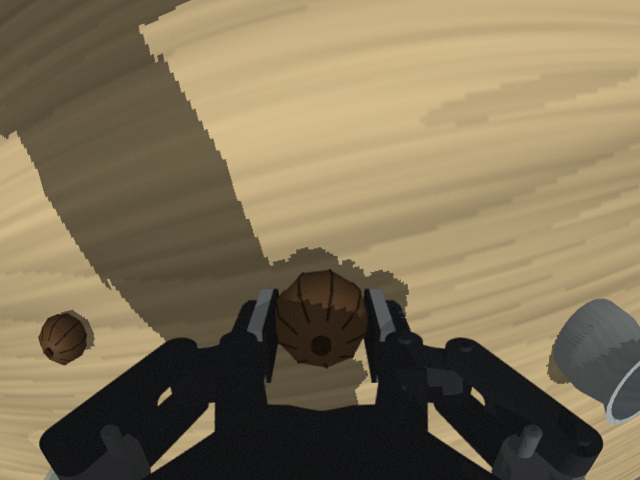

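The lime is held squarely between the pads.

>>> step_arm([
  [[0,0,-40],[0,0,0],30],
  [[0,0,-80],[0,0,0],30],
  [[0,0,-120],[0,0,0],30],
  [[-10,-8,-150],[0,0,0],30],
  [[-40,-34,-165],[0,0,0],30],
  [[-65,-56,-165],[0,0,0],30],
  [[-90,-78,-165],[0,0,0],30],
  [[-115,-99,-165],[0,0,0],30],
])

```text
clock: 3.87
tcp_pos: [0.5482, 0.0503, 0.2285]
orientation: [0.001, 0.117, 0.993, 0.0]
wrist_force: [-0.1, 0.9, -1.2]
finger_gap: 0.0356
grip_force: 25.3
```

>>> step_arm([
  [[-25,-22,0],[0,0,0],30],
  [[-50,-43,0],[0,0,0],30],
  [[-75,-65,0],[0,0,0],30],
  [[-100,-87,0],[0,0,0],30],
  [[-125,-108,0],[0,0,0],30],
  [[-150,-130,0],[0,0,0],30],
  [[-160,-138,0],[0,0,0],30],
  [[-160,-138,0],[0,0,0],30],
])

```text
clock: 4.53
tcp_pos: [0.672, -0.123, 0.2261]
orientation: [-0.001, 0.119, 0.993, -0.0]
wrist_force: [-0.3, -0.1, -0.4]
finger_gap: 0.0357
grip_force: 25.3
```

>>> step_arm([
  [[0,0,0],[0,0,0],30],
  [[0,0,0],[0,0,0],30],
])

```text
clock: 4.7
tcp_pos: [0.6703, -0.119, 0.2275]
orientation: [-0.001, 0.117, 0.993, 0.0]
wrist_force: [0.4, 0.4, -0.5]
finger_gap: 0.0358
grip_force: 25.3
```

```bash
python3 - <<'E'
from h import *
import cv2
s=telemetry.get_state();print(s['clock'],s['tcp_pos'],s['orientation'],totool([.673,-.1195,.165]),s['finger_gap'])
a=imaging.read_camera('scene')[150:350,220:440];b=imaging.read_camera('top')[90:290,320:540]
cv2.imwrite('pics/c3.png',cv2.resize(np.hstack([a[:,10:210],b[:,:200]]),None,fx=2,fy=2,interpolation=2)[:,:,::-1])
E
```

```text
4.7 [ 0.6702584  -0.11901736  0.22753986] [-6.67620534e-04  1.16973124e-01  9.93134808e-01  3.11048621e-04] [-2.8661895   0.13868442 62.53598389] 0.035790706367358545
```

View pics/c3.png

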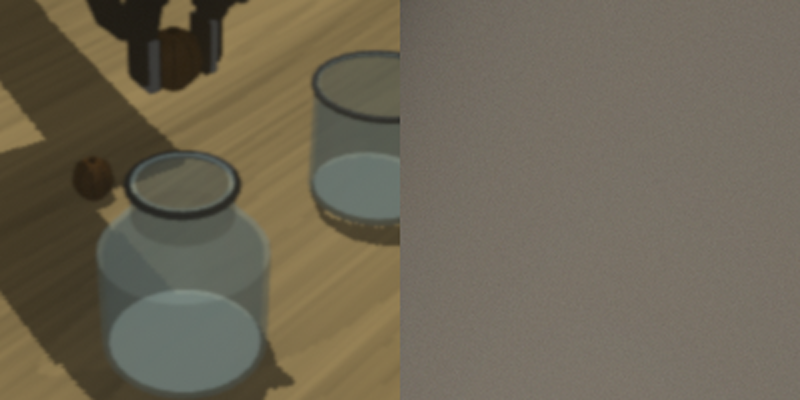

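The rim spans (125–240, 151–217) in the crop, so its centre is at about scene (321,242), unchanged. The lime is held above the rim. The top camera is blocked by the arm. Next I lower to just above the rim and check.

>>> step_arm([
  [[-1,1,20],[0,0,0],30],
  [[-1,1,40],[0,0,0],30],
  [[-1,1,58],[0,0,0],30],
  [[-1,1,66],[0,0,0],30],
  [[-1,1,66],[0,0,0],30],
  [[-1,1,66],[0,0,0],30],
  [[-1,1,66],[0,0,0],30],
])

```text
clock: 5.38
tcp_pos: [0.6728, -0.1188, 0.1635]
orientation: [0.001, 0.117, 0.993, -0.0]
wrist_force: [0.1, 0.2, -0.1]
finger_gap: 0.0363
grip_force: 25.3
```

```bash
python3 - <<'E'
from h import *
import cv2
s=telemetry.get_state();print(s['clock'],s['tcp_pos'],totool([.672,-.118,.16]),s['finger_gap'],s['wrist_force'])
a=imaging.read_camera('scene')[160:360,230:430];b=imaging.read_camera('wrist')[180:480,120:520]
cv2.imwrite('pics/c4.png',np.hstack([cv2.resize(a,(400,400)),cv2.resize(b,(400,300))[:,:].copy() if 0 else np.vstack([b,b[:100]*0])])[:,:,::-1])
E
```

```text
5.3833 [ 0.6727954  -0.11875724  0.16352896] [0.95711492 0.55185662 3.52689714] 0.03628620340119932 [ 0.13285261  0.20941684 -0.1282484 ]
```

View pics/c4.png

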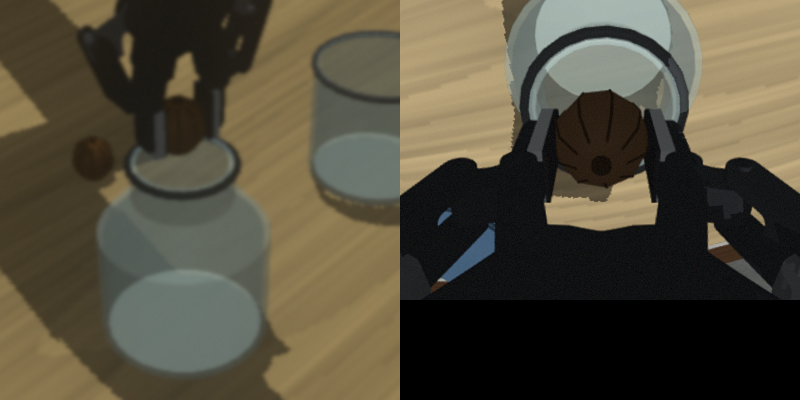

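In the wrist view the ring runs from columns 241 to 409 with its top at row 207, and the lime is centred at (321,318). I'll check this against the projection model.

```bash
cat >> h.py <<'E'
def proj(P):
    p=imaging.camera_params('wrist');T=p['pose'];K=p['camera_matrix']
    c=(T[:3,:3].T@(np.array(P)-T[:3,3]))*[1,-1,-1];r=np.hypot(c[0],c[1]);th=np.arctan2(r,c[2])
    return K[:2,2]+K[0,0]*th*c[:2]/r
E
python3 - <<'E'
from h import *
print(onplane('scene',(320.5,222.5),.179))
a=np.linspace(0,2*np.pi,100)
for c in((.672,-.118),(.677,-.118),(.672,-.113)):
    q=np.array([proj([c[0]+.0405*np.cos(t),c[1]+.0405*np.sin(t),.148]) for t in a]);print(c,q.min(0),q.max(0))
print(proj([.6728,-.1188,.179]))
E
```

```text
[ 0.67257877 -0.11951884  0.179     ]
(0.672, -0.118) [234.6062154 201.9243614] [405.89248855 358.15810922]
(0.677, -0.118) [237.83877187 212.84817395] [407.37374974 365.59419429]
(0.672, -0.113) [244.45239828 199.30265441] [416.0190382  356.33493882]
[318.6242177  322.80348826]
```

The rim is at about (0.674, -0.117) and the lime is within 3 mm of its axis, so I release.

>>> step_arm([
  [[-1,2,4],[0,0,0],30],
  [[-1,2,4],[0,0,0],30],
  [[-1,2,4],[0,0,0],30],
  [[-1,2,4],[0,0,0],60],
  [[-1,2,4],[0,0,0],60],
  [[-1,2,4],[0,0,0],60],
  [[-1,2,4],[0,0,0],60],
  [[-1,2,4],[0,0,0],60],
])

```text
clock: 6.15
tcp_pos: [0.6737, -0.1174, 0.1579]
orientation: [0.0, 0.117, 0.993, 0.0]
wrist_force: [-1.7, -0.6, 0.0]
finger_gap: 0.0599
grip_force: 0.0
```

>>> step_arm([
  [[0,0,-20],[0,0,0],60],
  [[0,0,-50],[0,0,0],60],
  [[0,0,-70],[0,0,0],70],
  [[0,0,-70],[0,0,0],70],
  [[0,0,-70],[0,0,0],70],
])

```text
clock: 6.57
tcp_pos: [0.6746, -0.1176, 0.2297]
orientation: [0.002, 0.117, 0.993, -0.0]
wrist_force: [0.3, -0.7, -0.7]
finger_gap: 0.07
grip_force: 0.0
```

```bash
python3 - <<'E'
from h import *
import cv2
s=telemetry.get_state();print(s['clock'],s['tcp_pos'],totool([.479,-.027,.11]))
a=imaging.read_camera('scene')[140:380,220:460];cv2.imwrite('pics/c5.png',cv2.resize(a,(480,480))[:,:,::-1])
E
```

```text
6.5667 [ 0.67460006 -0.1175664   0.229695  ] [211.74328999  42.5897636  118.90937949]
```

View pics/c5.png

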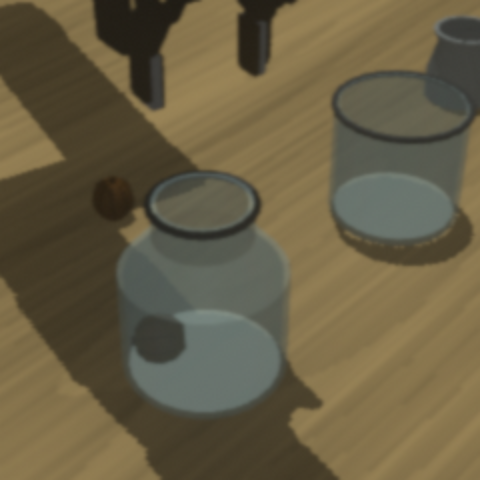

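The first lime lies in the jar (crop (160,338)), and the jar hasn't moved. On to the second lime.

>>> step_arm([
  [[30,6,0],[0,0,0],80],
  [[65,13,0],[0,0,0],80],
  [[100,20,0],[0,0,0],80],
  [[135,27,20],[0,0,0],80],
  [[165,33,45],[0,0,0],80],
  [[190,38,75],[0,0,0],80],
  [[205,41,105],[0,0,0],80],
  [[212,43,119],[0,0,0],80],
])

```text
clock: 7.28
tcp_pos: [0.4712, -0.0242, 0.1043]
orientation: [-0.004, 0.117, 0.993, 0.001]
wrist_force: [-0.3, 0.7, -0.4]
finger_gap: 0.0799
grip_force: 0.0
```

>>> step_arm([
  [[0,0,0],[0,0,0],80],
  [[0,0,0],[0,0,0],80],
])

```text
clock: 7.45
tcp_pos: [0.4761, -0.0258, 0.1078]
orientation: [-0.001, 0.117, 0.993, 0.0]
wrist_force: [0.2, 0.0, 0.8]
finger_gap: 0.0802
grip_force: 0.0
```

```bash
python3 - <<'E'
from h import *
import cv2
s=telemetry.get_state();print(s['clock'],s['tcp_pos'],totool([.479,-.027,.003]))
print(proj([.479,-.027,.019]),proj([.489,-.027,.019]),proj([.479,-.017,.019]))
a=imaging.read_camera('wrist');cv2.imwrite('pics/w6.png',a[:,:,::-1])
E
```

```text
7.45 [ 0.47606059 -0.02576052  0.10777986] [ -3.46142525  -0.52256293 104.76994072]
[318.32621469 247.18210289] [321.85547677 261.08454514] [333.19769642 243.80707837]
```

View pics/w6.png

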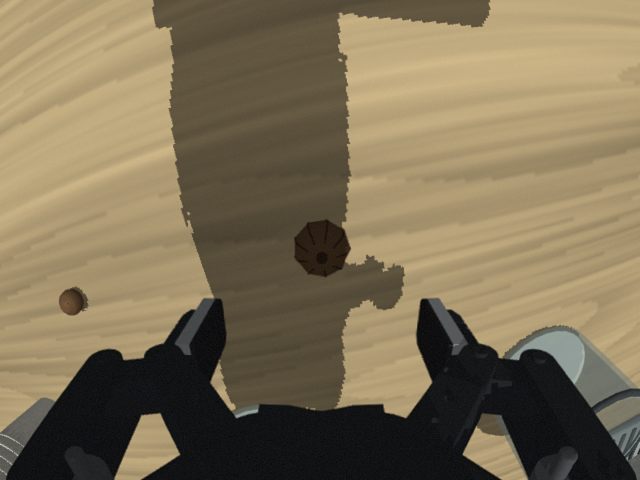

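The lime is at (322,248), about 2.5 mm off the prediction, so the correction in the tool frame is (-4, 2, 104). The nutmeg at (70,301) is well clear.

>>> step_arm([
  [[-4,2,20],[0,0,0],75],
  [[-4,2,45],[0,0,0],70],
  [[-4,2,70],[0,0,0],70],
  [[-4,2,90],[0,0,0],70],
  [[-4,2,104],[0,0,0],70],
  [[-4,2,104],[0,0,0],70],
  [[-4,2,104],[0,0,0],70],
  [[-4,2,104],[0,0,0],70],
])

```text
clock: 8.17
tcp_pos: [0.4838, -0.0257, 0.0062]
orientation: [0.001, 0.117, 0.993, -0.0]
wrist_force: [-0.3, 0.2, -0.1]
finger_gap: 0.0707
grip_force: 0.0
```

>>> step_arm([
  [[0,0,0],[0,0,0],30],
  [[0,0,0],[0,0,0],30],
  [[0,0,0],[0,0,0],30],
  [[0,0,0],[0,0,0],30],
  [[0,0,0],[0,0,0],30],
  [[0,0,-15],[0,0,0],30],
  [[0,0,-40],[0,0,0],30],
  [[0,0,-70],[0,0,0],30],
], grip_force=25)

```text
clock: 8.83
tcp_pos: [0.4803, -0.0248, 0.0747]
orientation: [-0.002, 0.117, 0.993, 0.0]
wrist_force: [1.0, -0.2, 0.2]
finger_gap: 0.0359
grip_force: 25.1
```

```bash
python3 - <<'E'
from h import *
s=telemetry.get_state();print(s['clock'],s['tcp_pos'],s['finger_gap'],totool([.674,-.117,.23]))
E
```

```text
8.8333 [ 0.48026407 -0.0247613   0.07473946] 0.03588095690013472 [-209.37413067  -44.63332741 -155.94153454]
```

Held (gap 36 mm). I raise it, then move across.

>>> step_arm([
  [[0,0,-40],[0,0,0],30],
  [[0,0,-80],[0,0,0],30],
  [[0,0,-120],[0,0,0],30],
  [[-5,-1,-150],[0,0,0],30],
  [[-30,-6,-156],[0,0,0],30],
  [[-60,-13,-156],[0,0,0],30],
  [[-90,-19,-156],[0,0,0],30],
  [[-120,-26,-156],[0,0,0],30],
])

```text
clock: 9.5
tcp_pos: [0.5937, -0.0787, 0.2322]
orientation: [0.001, 0.117, 0.993, -0.0]
wrist_force: [0.8, 1.6, 0.6]
finger_gap: 0.0361
grip_force: 25.1
```

>>> step_arm([
  [[-30,-6,0],[0,0,0],30],
  [[-55,-12,0],[0,0,0],30],
  [[-75,-16,0],[0,0,0],30],
  [[-88,-19,0],[0,0,0],30],
  [[-90,-19,0],[0,0,0],30],
  [[-90,-19,0],[0,0,0],30],
  [[-90,-19,0],[0,0,0],30],
  [[-90,-19,0],[0,0,0],30],
])

```text
clock: 10.17
tcp_pos: [0.6748, -0.1172, 0.2314]
orientation: [-0.0, 0.117, 0.993, 0.0]
wrist_force: [-0.7, 0.7, 0.5]
finger_gap: 0.0358
grip_force: 25.1
```

```bash
python3 - <<'E'
from h import *
s=telemetry.get_state();print(s['clock'],s['tcp_pos'],s['finger_gap'],totool([.674,-.117,.16]))
E
```

```text
10.1667 [ 0.67478278 -0.11716634  0.23136452] 0.03583833667741585 [ 7.86833712e-01 -3.27474035e-02  7.13646573e+01]
```

>>> step_arm([
  [[1,0,20],[0,0,0],30],
  [[1,0,40],[0,0,0],30],
  [[1,0,60],[0,0,0],30],
  [[1,0,71],[0,0,0],30],
  [[1,0,71],[0,0,0],30],
  [[1,0,71],[0,0,0],30],
  [[1,0,71],[0,0,0],30],
])

```text
clock: 10.75
tcp_pos: [0.6751, -0.1175, 0.1615]
orientation: [0.001, 0.117, 0.993, -0.0]
wrist_force: [0.5, 0.8, 0.4]
finger_gap: 0.0356
grip_force: 25.1
```

```bash
python3 - <<'E'
from h import *
import cv2
s=telemetry.get_state();print(s['clock'],s['tcp_pos'],s['finger_gap'])
a=imaging.read_camera('scene')[160:360,230:430];b=imaging.read_camera('wrist')[180:480,120:520]
cv2.imwrite('pics/c7.png',np.hstack([cv2.resize(a,(400,400)),np.vstack([b,b[:100]*0])])[:,:,::-1])
E
```

```text
10.75 [ 0.67508591 -0.117538    0.16149065] 0.035620677154434434
```

View pics/c7.png

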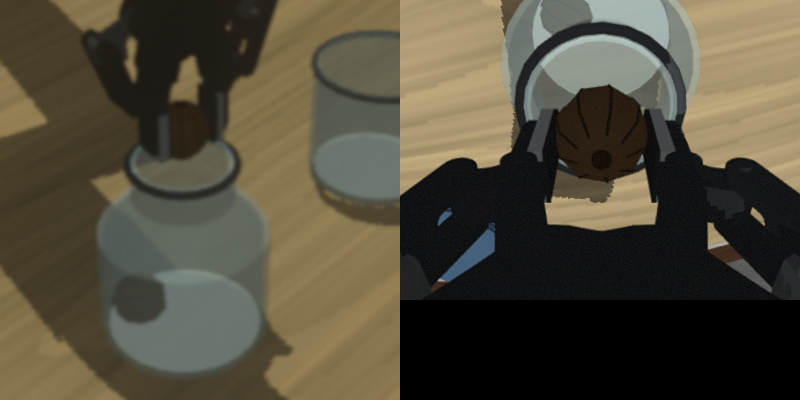

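The second lime is centred over the rim (crop (183,130)), and the first is still inside at (140,298). Releasing.

>>> step_arm([
  [[0,0,2],[0,0,0],30],
  [[0,0,2],[0,0,0],30],
  [[0,0,2],[0,0,0],60],
  [[0,0,2],[0,0,0],60],
  [[0,0,2],[0,0,0],60],
  [[0,0,2],[0,0,0],60],
  [[0,0,2],[0,0,0],60],
  [[0,0,2],[0,0,0],60],
])

```text
clock: 11.52
tcp_pos: [0.6746, -0.1175, 0.1579]
orientation: [0.0, 0.117, 0.993, 0.0]
wrist_force: [1.3, -0.2, 0.2]
finger_gap: 0.0601
grip_force: 0.0
```

>>> step_arm([
  [[0,0,-20],[0,0,0],60],
  [[0,0,-50],[0,0,0],60],
  [[0,0,-80],[0,0,0],70],
  [[0,0,-80],[0,0,0],70],
  [[0,0,-80],[0,0,0],70],
  [[0,0,-80],[0,0,0],70],
  [[0,0,-80],[0,0,0],70],
  [[0,0,-80],[0,0,0],70],
])

```text
clock: 12.18
tcp_pos: [0.6739, -0.1173, 0.2362]
orientation: [-0.001, 0.117, 0.993, 0.0]
wrist_force: [0.1, 0.4, -0.1]
finger_gap: 0.0698
grip_force: 0.0
```

```bash
python3 - <<'E'
from h import *
import cv2
s=telemetry.get_state();print(s['clock'],s['tcp_pos'],s['finger_gap'])
a=imaging.read_camera('scene')[140:380,140:460];cv2.imwrite('pics/c8.png',cv2.resize(a,(640,480))[:,:,::-1])
E
```

```text
12.1833 [ 0.67387103 -0.11733691  0.23618177] 0.0697777250381008
```

View pics/c8.png

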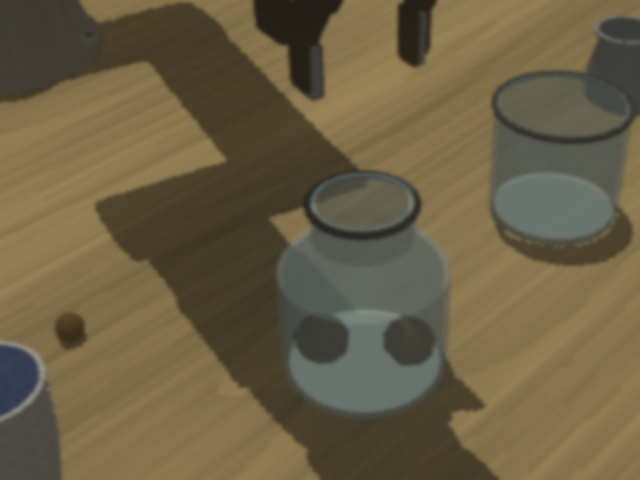

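Both limes lie in the jar, at (322,338) and (409,340). The jar is upright in its place and the nutmeg is still at (70,328).

```bash
python3 -c "
from workcell import env
print(env.hand_in())"
```

```text
the job is handed in; nothing more can be done
None
```

Both dried limes are inside the narrow-necked jar; in the last picture the jar stood upright in its place and the nutmeg was where it began. The job is handed in at about 12 s, but no verdict came back.

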